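Wind and set the drying timer

ROBOT

A 7-joint arm with a two-finger parallel gripper is mounted at the origin on the work surface. World frame = base frame: x ahead of the robot, y to its left, z up, the work surface at z = 0. Lengths are in m, angles in degrees, forces in N, time in s.
With the tool pointing down it reaches from about 0.4 to 0.85 m from the base axis. Payload 4.4 kg.
Tool frame: the origin (TCP) lies on the centre line of the jaws, within the pads' length; the fingertips stand 14 mm ahead of it and the grasp point (between the pads) lies 5 mm behind it (manip.nose_length is the distance from the TCP to the fingertips, in m); z points along the fingers, y is the line along which they close (so a half turn about z gives the same grasp; the last joint's range is limited). The gripper opens to 94 mm and grips with 3 to 60 N. Pads are 16 mm wide; open, the fingers measure 119 mm over their backs; the gripper's body (75 mm by 177 mm) begins 78 mm behind the grasp point.
Start: joints at [-67.884, 36.005, 2.206, 86.941, -1.547, 57.084, -1.146], TCP at [0.284, 0.585, 0.219] pointing down, gripper open.
Joint ranges: [-175.42, 175.42], [-21.48, 121.26], [-71.46, 75.88], [10.55, 141.38], [-63.04, 243.04], [13.31, 113.54], [-168.57, 168.57]. Speed limits (degrees/s): [147.25, 147.25, 180, 180, 180, 180, 180].

INTERFACE

Orientations are given as [roll, pitch, yaw] about the fixed x, y, z axes, in that order (R = Rz(yaw) Ry(pitch) Rx(roll)).
In Python, from station import manip gives the robot as it stands.
- The arm moves only by the shell command python3 -m creep 'ROWS'. ROWS is JSON, a list of rows, each a list of 7 numbers: the shift along the tool's x, y, z in m, then the turn, a rotation vector about the tool's x, y, z in degrees, then the closure in counts, from 0 (fully open) to 255 (shut). A call has 1 to 20 rows; each row is the pose to reach, as a shift and turn from the pose commanded when the call began, along the tool's axes at that moment; what a row does not reach only later rows make up. A row lasts 1/12 s, in which the tool goes at most 41.7 mm and 7.16 degrees, less where a joint would pass 70% of its speed; a pose out of reach is approached as far as the arm can. A call with a gripper value outside its range is refused whole. The fingers move at their own pace and stop on an object; the grip force is fixed at half the most. Time passes only in rows, so rows that repeat a pose let the fingers close. It gives the time, the measured TCP pose, the force, the opening and the grip force at its end, in the units of the state.
- manip.get_obs(): the state, without advancing time (a new reading comes with each control period).
- manip.camera(name): name is "side" or "top" or "wrist"; returns (picture, depth): 480x640x3 uint8, red, green, blue; 480x640 float32, m along the optical axis (not along the pixel's ray), 0 where there is no reading.
- manip.calibration(name): a dict with "fx", "fy", "cx", "cy" (pixels), "cam_to_world" (4x4, takes a point from camera to world coordinates). Camera axes: x right, y down, z forward; pixel columns grow to the right and rows downward; lengths in m; the calibration is good to about 2 mm. The wrist camera is an equidistant fisheye: a pixel r from the principal point sees the ray r / f radians off the axis. A picture is of the moment at which its call begins: read the wrist's pose just before it. calibration takes no time and is no camera call; for the wrist camera it gives the pose at the moment of the call.
- manip.sign_off(): hands the job in; it is judged then, once.
The state is a dict: "t": time; "joint_positions": joint angles; "qd": joint speeds; "tau": joint torques, N m; "tool_pos": TCP position; "ee_rot": TCP orientation; "ft_force": force on the tool from outside, world axes, zero at the start; "ft_torque": the same for the moment, N m; "width": finger opening in m; "grip_force": force on a finger pad.
Only numpy, scipy, OpenCV 4.12 (cv2) and the standard library are available. Lean on these libraries where they do the work, as an engineer would, in place of code of your own. Each camera call takes 0.05 s, during which the arm holds its last target. There are 200 camera calls.

TASK

Set the loose mechanical timer on the grey work slab for the next drying pass: wind its dial clockwise right up to the end stop, then turn it back until the pointer lines up with the small lug on the bezel. The timer is light and its dial is stiff, so press down on it while you turn: it must not spin or slide on the slab, and never push with more than about 2.5 kg of weight or the movement is damaged. Leave the lug where it is and do not disturb the pottery things around.

Things in the scene. Friction and masses are not known exactly. Their poses are not given: they have to be found in the camera images.
- timer: White round timer, 96 mm wide, 48 mm high without dial, 0.4 to 0.6 kg, loose on four feet 40 mm from its axis. Origin: centre of its underside, on the slab; z up along the dial axis; dark plate on its -x side. The dial needs 0.26 N m either way, more than its weight alone can hold: push down 15 to 24 N on the dial's skirt while turning. The skirt does not give: 1 mm of hand height is 10 to 30 N
- grip (a point): On the dial's axis, 76 mm above the timer's underside. The dial: a grey disc (skirt) 68 mm wide, flat top 14 to 19 mm below this point (differs each time), and an upright bar 44 mm long, 14 mm thick, top 10 mm above this point, centred, along the line to the pointer. Pinch the bar to turn; it is sprung and sinks up to 12 mm at under 2 N, so push with the fingertips on the skirt
- pointer (a point): The dial's pointer: outer end of a pale line on the skirt (it goes on along that end of the bar's top), 34 mm from the axis; this point is 57 mm above the timer's underside whatever the skirt's height. In the timer's frame it lies at angle 180 deg minus the dial value (counter-clockwise seen from above)
- lug (a point): Inner end of the small metal lug (9 mm long, 6 mm wide, lower than the skirt's top) on the dark bezel round the dial, 34 mm from the axis, 55 mm above the timer's underside. It marks where the pointer must end. The bezel turns if forced but must be left alone
- dial (a joint): Dial angle in rad: grows clockwise seen from above; 0 is the pointer towards the timer's -x; hard end stop at 2.3. Stays where it is left. At the start 0.85 to 1.45
- bezel (a joint): Dial value (rad) at which the pointer meets the lug: 0.95 to 1.75, different each time
- slab: Fixed grey work slab 400 x 600 x 6 mm on the table, origin at the centre of its underside
- pot: White ceramic cup-shaped pot, 72 mm across, 85 mm high, loose; origin at the centre of its underside; bystander
- dish: Small blue empty ceramic dish, 56 mm across, 30 mm high, loose; origin at the centre of its underside; bystander
- jar: Closed white jar, 60 mm across, 80 mm high, loose; origin at the centre of its underside; bystander
- brush: Brush 160 mm long lying on the slab, along its own x axis; loose bystander
There are look-alikes about, which are no part of the job. Leave any pink look-alike of the timer alone.

How it is judged (in metres and radians):
On the way, in this order (a step that is already met when the one before it is completed fails the run):
1. the dial is wound clockwise to its end stop (within 0.1 rad) (value of joint dial above 2.2 rad), for 0.1 s.
2. the dial is turned back so that the pointer meets the lug (horizontal distance between pointer and lug below 0.006 m), for 0.2 s.
At the end, for the whole second after the job is handed in: The pointer is within 6 mm of the lug's inner end (about 10 degrees), the timer stands level and still within 12 mm of where it began, and the lug is within 12 mm of where it began (the timer has not spun and the bezel has not been turned) (horizontal distance between pointer and lug below 0.006 m and distance of each of lug, timer from where it was at the start of the episode below 0.012 m and angle between timer's own z axis and vertical below 0.05 rad and linear speed of timer below 0.01 m/s); the robot touches nothing.
It fails at once if the timer spins, slides or its lug is turned: the lug is more than 12 mm from where it began (distance of lug from where it was at the start of the episode above 0.012 m).
It fails at once if the timer slides more than 12 mm (distance of timer from where it was at the start of the episode above 0.012 m).
It fails at once if the timer is pressed onto the slab with more than 35 N, its own weight of 4 to 6 N included (contact force between timer and slab above 35 N).
It fails at once if a bystander is moved more than 20 mm (distance of any of pot, dish, jar, brush from where it was at the start of the episode above 0.02 m).
It also fails if it takes over 51 s, if anything falls off the work surface, if the arm or the gripper's body presses on something with over 40 N, if the wrist force passes 120 N, or if a joint passes its speed limit or range.

## Working session

There is one attempt and no reset: what is moved stays moved. The work goes in short steps, Python scripts to look and compute and a shell command to move; the robot and the scene stay as the last step left them, time stands still between calls to the robot, and variables do not carry over. Pictures are saved under pics/ and viewed, at most 10 in all, crops included, and the job is handed in when it is done.

```bash
mkdir -p pics; python3 - <<'E'
from station import manip
import cv2,numpy as np
o=manip.get_obs(); print(o)
for n in("top","side"):
    p,d=manip.camera(n); np.savez(f"pics/{n}0.npz",p=p,d=d,**{k:np.array(v) for k,v in manip.calibration(n).items()})
    cv2.imwrite(f"pics/{n}0.png",p[:,:,::-1])
E
```

```text
{'t': 0.0, 'joint_positions': array([-67.88400893,  36.05865329,   2.20164292,  86.9931001 ,
        -1.54752189,  57.08265702,  -1.14405106]), 'qd': array([-0.05460346, -0.14789372,  0.04791545, -0.04635563, -0.05247942,
        0.03919361, -0.0048372 ]), 'tau': array([-5.77469691e-04, -5.49714124e+01,  1.14349544e+00, -1.86629319e+01,
       -5.22491138e-02,  2.37179938e-02,  1.74071215e-04]), 'tool_pos': array([0.28347355, 0.58424999, 0.21857295]), 'ee_rot': array([-1.79895231e+02,  3.10139484e-04,  1.54116331e+02]), 'ft_force': array([ 0.71149496,  0.31309172, -0.46960384]), 'ft_torque': array([-0.02508207, -0.03717231, -0.04941467]), 'grip_force': 0.0, 'width': 0.09390325826358499}
```

View pics/top0.png

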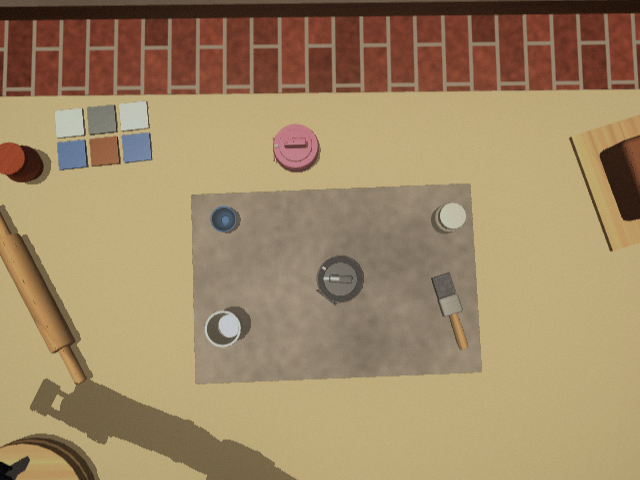

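The timer is the one with the dark bezel on the slab at about (340,279). The one at (296,147) is pink and off the slab, so it is a look-alike. I'll confirm with a crop.

```bash
python3 - <<'E'
import cv2,numpy as np
z=np.load("pics/top0.npz");p,d=z['p'],z['d']
c=p[250:310,305:380];cv2.imwrite("pics/crop0.png",cv2.resize(c,None,fx=10,fy=10,interpolation=cv2.INTER_CUBIC)[:,:,::-1])
T=z['cam_to_world'];print(T,z['fx'],z['cx'],z['cy'])
def w(u,v,dd): return (T@[(u-z['cx'])/z['fx']*dd,(v-z['cy'])/z['fy']*dd,dd,1])[:3]
for u,v in[(340,279),(352,279),(345,270),(223,219),(223,329),(451,217),(450,310)]: print(u,v,w(u,v,d[v,u]).round(3))
E
```

```text
[[-1.19512960e-02 -9.96722024e-01  8.00148368e-02  5.59282042e-01]
 [-9.99928177e-01  1.19848429e-02 -6.09980525e-05  2.48839135e-02]
 [-8.98167146e-04 -8.00098189e-02 -9.96793671e-01  1.21605636e+00]
 [ 0.00000000e+00  0.00000000e+00  0.00000000e+00  1.00000000e+00]] 570.1403568395015 320.4912685641542 239.00959708761124
340 279 [ 0.57  -0.013  0.093]
352 279 [ 0.57  -0.038  0.068]
345 270 [ 0.588 -0.024  0.066]
223 219 [0.702 0.232 0.008]
223 329 [0.47  0.231 0.014]
451 217 [ 0.691 -0.236  0.085]
450 310 [ 0.504 -0.242  0.024]
```

View pics/crop0.png

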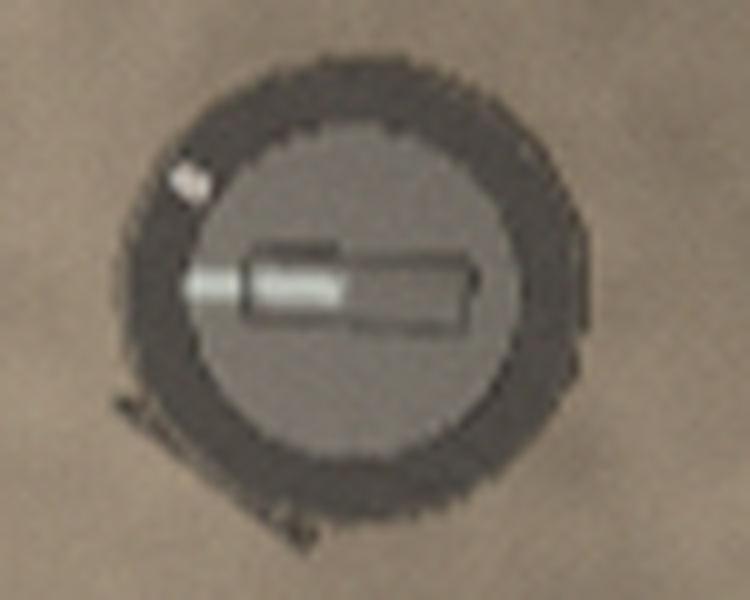

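```bash
cat > h.py <<'E'
import cv2,numpy as np
from scipy.spatial.transform import Rotation as R
from station import manip
def ray(z,u,v,h):   # pinhole pixel onto plane at world height h
    T=z['cam_to_world'];r=T[:3,:3]@[(u-z['cx'])/z['fx'],(v-z['cy'])/z['fy'],1];o=T[:3,3]
    return o+r*(h-o[2])/r[2]
def ang(a,c): return np.degrees(np.arctan2(a[1]-c[1],a[0]-c[0]))
def rel(goal,yaw_turn=0):
    o=manip.get_obs();M=R.from_euler('xyz',o['ee_rot'],degrees=True)
    print('t',o['t'],'pos',o['tool_pos'].round(4),'rot',o['ee_rot'].round(2),'tool shift',M.inv().apply(np.array(goal)-o['tool_pos']).round(4),'yaw y-axis',ang(M.apply([0,1,0]),[0,0]).round(2))
E
python3 - <<'E'
from h import *
z=np.load("pics/top0.npz");d=z['d']
v,u=np.mgrid[245:315,300:385];dd=d[v,u];T=z['cam_to_world']
P=np.stack([(u-z['cx'])/z['fx']*dd,(v-z['cy'])/z['fy']*dd,dd],-1)@T[:3,:3].T+T[:3,3]
print(np.histogram(P[...,2],np.arange(0,.1,.004)))
for lo,hi in((.045,.1),(.062,.072),(.08,.1)):
    m=(P[...,2]>lo)&(P[...,2]<hi);q=P[m][:,:2].astype(np.float32)
    print(lo,m.sum(),np.median(P[m][:,2]),cv2.minEnclosingCircle(q),cv2.minAreaRect(q))
f=lambda x,y,h:ray(z,305+x/10-.45,250+y/10-.45,h)
c=(f(356,122,.066)+f(356,458,.066))/2; c[1]=(f(190,290,.066)[1]+f(520,290,.066)[1])/2
print('c',c)
pt=f(186,286,.066);lg=f(207,195,.061);a=f(125,400,.03);b=f(305,540,.03)
print('pointer',pt,ang(pt,c),np.hypot(*(pt-c)[:2]),'lug',lg,ang(lg,c),np.hypot(*(lg-c)[:2]),'plate',ang((a+b)/2,c),ang(b,a))
rel([c[0],c[1],.219])
E
```

```text
(array([1242, 2427,  477,    3,    0,    1,    0,    0,    6,   13,    1,
         32,   61,  328,  400,  295,  401,   44,    0,    1,    0,    6,
         94,   52]), array([0.   , 0.004, 0.008, 0.012, 0.016, 0.02 , 0.024, 0.028, 0.032,
       0.036, 0.04 , 0.044, 0.048, 0.052, 0.056, 0.06 , 0.064, 0.068,
       0.072, 0.076, 0.08 , 0.084, 0.088, 0.092, 0.096]))
0.045 1712 0.060984267535408976 ((0.5699817538261414, -0.013449897058308125), 0.047934286296367645) ((0.5707533955574036, -0.014160465449094772), (0.09421133995056152, 0.09390157461166382), 89.48015594482422)
0.062 638 0.06484158237070736 ((0.5686303973197937, -0.010588878765702248), 0.038386713713407516) ((0.5697531700134277, -0.013537459075450897), (0.06678999215364456, 0.06560646742582321), 3.106576442718506)
0.08 154 0.0912990194049298 ((0.5701404213905334, -0.013610059395432472), 0.021593090146780014) ((0.5692527890205383, -0.013624997809529305), (0.04148315265774727, 0.013759915716946125), 89.10945892333984)
c [ 0.57138316 -0.01358816  0.066     ]
pointer [0.5725161  0.02040758 0.066     ] 88.09127325848229 0.03401460577940979 lug [0.59089649 0.01591187 0.061     ] 56.51663415467161 0.035369784976314746 plate 142.18265009355946 -128.44129811343612
t 0.1 pos [0.2835 0.5843 0.2187] rot [-179.9     0.    154.11] tool shift [-5.200e-01 -4.122e-01  4.000e-04] yaw y-axis 64.11
```

View pics/side0.png

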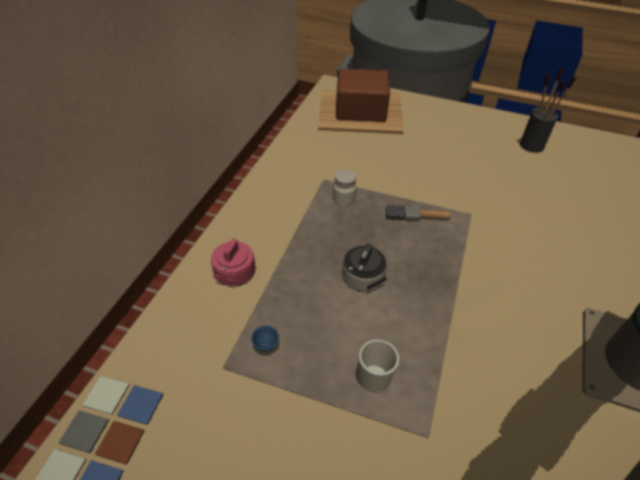

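The side view shows the white-bodied timer with the dark bezel at (364,267) on the slab. The pink one at (233,263) is off the slab. In the crop, the pointer is at the left (186,286), the lug is upper left at about (195,187), and the plate is lower left. I'll move above the timer with the tool y axis across the bar.

```bash
python3 -m creep '[[-0.519,-0.413,0.03,0,0,65,60],[-0.519,-0.413,0.03,0,0,65,60],[-0.519,-0.413,0.03,0,0,65,60],[-0.519,-0.413,0.03,0,0,65,60],[-0.519,-0.413,0.03,0,0,65,60],[-0.519,-0.413,0.03,0,0,65,60],[-0.519,-0.413,0.03,0,0,65,60],[-0.519,-0.413,0.03,0,0,65,60],[-0.519,-0.413,0.03,0,0,65,120],[-0.519,-0.413,0.03,0,0,65,140],[-0.519,-0.413,0.03,0,0,65,140],[-0.519,-0.413,0.03,0,0,65,140],[-0.519,-0.413,0.03,0,0,65,140],[-0.519,-0.413,0.03,0,0,65,140],[-0.519,-0.413,0.03,0,0,65,140],[-0.519,-0.413,0.03,0,0,65,140],[-0.519,-0.413,0.03,0,0,65,140],[-0.519,-0.413,0.03,0,0,65,140],[-0.519,-0.413,0.03,0,0,65,140],[-0.519,-0.413,0.03,0,0,65,140]]'
python3 - <<'E'
from h import *
rel([.570,-.0136,.083]); o=manip.get_obs();print(o['joint_positions'].round(1),o['ft_force'],o['width'])
k=manip.calibration("wrist");print(k)
p,d=manip.camera("wrist");np.savez("pics/w1.npz",p=p,d=d,**{a:np.array(b) for a,b in k.items()})
cv2.imwrite("pics/w1.png",p[:,:,::-1])
E
```

```text
t: 1.77
tool_pos: [0.5697, -0.0112, 0.1891]
ee_rot: [-179.9, -0.1, 89.3]
ft_force: [0.8, 0.4, -0.6]
width: 0.0426
grip_force: 0.0
t 1.7667 pos [ 0.5697 -0.0112  0.1891] rot [-1.7993e+02 -7.0000e-02  8.9260e+01] tool shift [-0.0025  0.0005  0.1061] yaw y-axis -0.74
[-14.   32.7  19.1 102.3 -13.9  47.4  11. ] [ 0.8159521   0.40851767 -0.61354664] 0.04260630313220065
{'fx': 371.64829954431775, 'fy': 371.64829954431775, 'cx': 321.2573044259173, 'cy': 240.3425886847276, 'cam_to_world': array([[ 0.99991917, -0.01184468, -0.00462139,  0.57099394],
       [-0.0126242 , -0.96812372, -0.25015415,  0.06155123],
       [-0.00151108,  0.25019227, -0.96819499,  0.35464842],
       [ 0.        ,  0.        ,  0.        ,  1.        ]])}
```

View pics/w1.png

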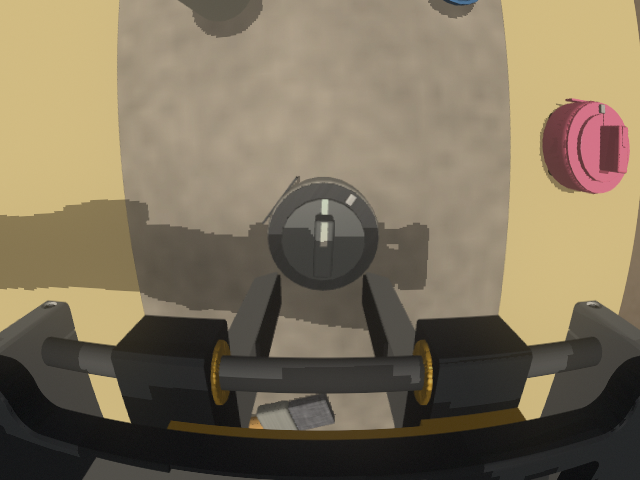

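In the wrist view the timer is at (324,235), pointer up at (324,200) and lug at (351,200). The fingers straddle the dial. I'll take one enlarged crop for precise positions.

```bash
python3 - <<'E'
from h import *
p=np.load("pics/w1.npz")['p'];c=p[170:295,255:395]
c=cv2.convertScaleAbs(cv2.resize(c,None,fx=4.7,fy=4.7,interpolation=cv2.INTER_CUBIC),alpha=1.8)
cv2.imwrite("pics/w1c.png",c[:,:,::-1])
E
```

```text
(no output)
```

View pics/w1c.png

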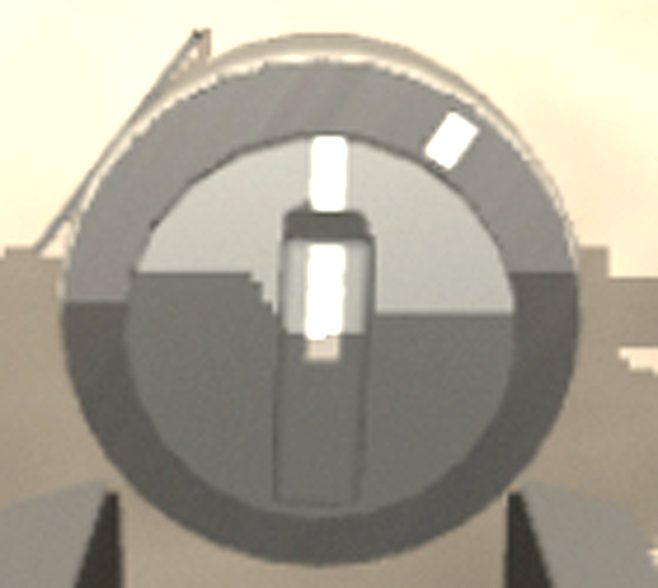

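```bash
python3 - <<'E'
from h import *
z=np.load("pics/w1.npz");T=z['cam_to_world']
def f(x,y,h):
    u=255+(x+.5)/4.7-.5-z['cx'];v=170+(y+.5)/4.7-.5-z['cy'];r=np.hypot(u,v);t=r/z['fx']
    w=T[:3,:3]@[np.sin(t)*u/r,np.sin(t)*v/r,np.cos(t)];return T[:3,3]+w*(h-T[2,3])/w[2]
for h in(.063,.065,.068):
    a=[f(*q,h) for q in((127,325),(515,325),(321,132),(321,520))]
    c=np.array([(a[0][0]+a[1][0])/2,(a[2][1]+a[3][1])/2]);print(h,c,'dia',a[1][0]-a[0][0],a[2][1]-a[3][1])
b=[f(*q,.092) for q in((288,240),(372,240),(275,500),(355,505))]
print('bar c',np.mean(b,0),'dir',ang((b[0]+b[1])/2,(b[2]+b[3])/2))
c=f(321,326,.0655)*0+np.r_[c,0]
pt,lg=f(330,137,.0655),f(437,158,.061);print(ang(pt,c),ang(lg,c),np.hypot(*(pt-c)[:2]),np.hypot(*(lg-c)[:2]))
v,u=np.mgrid[200:215,296:310]
E
```

```text
0.063 [ 0.57096273 -0.01365291] dia 0.06710913168337174 0.06931436580379095
0.065 [ 0.57096294 -0.01313719] dia 0.06664892599119099 0.06883903756018758
0.068 [ 0.57096326 -0.01236361] dia 0.06595861745291987 0.06812604519478253
bar c [ 0.57108021 -0.01304052  0.092     ] dir 86.21218837398163
86.74457741929132 54.79453061525633 0.032906765947697626 0.034795135670505024
```

```bash
python3 -m creep '[[-0.001,0.001,0.04,0,0,1.5,140],[-0.001,0.001,0.08,0,0,1.5,140],[-0.001,0.001,0.085,0,0,1.5,140],[-0.001,0.001,0.085,0,0,1.5,140],[-0.001,0.001,0.085,0,0,1.5,140],[-0.001,0.001,0.085,0,0,1.5,140]]'
python3 - <<'E'
from h import *
rel([.5708,-.0133,.083]);print(manip.get_obs()['tau'],manip.get_obs()['ft_torque'])
E
```

```text
t: 2.32
tool_pos: [0.5729, -0.014, 0.1065]
ee_rot: [179.8, -0.0, 87.7]
ft_force: [-0.7, 0.3, -0.1]
width: 0.0425
grip_force: 0.0
t 2.3167 pos [ 0.5729 -0.014   0.1065] rot [ 1.798e+02 -1.000e-02  8.766e+01] tool shift [ 0.0006 -0.0022  0.0235] yaw y-axis -2.34
[-1.34461694e-01 -4.97240567e+01  4.32147369e+00 -1.25062349e+01
 -3.60997568e-02  6.66613108e-02 -2.61121801e-03] [-0.069429    0.04464062 -0.00234515]
```

```bash
python3 -m creep '[[0,0,0.015,0,0,0,140],[0,0,0.02,0,0,0,140],[0,0,0.02,0,0,0,140],[0,0,0.02,0,0,0,140],[0,0,0.02,0,0,0,140]]'
python3 - <<'E'
from h import *
rel([.5708,-.0133,.083])
E
```

```text
t: 2.73
tool_pos: [0.572, -0.0144, 0.0855]
ee_rot: [179.9, -0.0, 87.6]
ft_force: [1.1, -0.2, -0.6]
width: 0.0424
grip_force: 0.0
t 2.7333 pos [ 0.572  -0.0144  0.0855] rot [ 1.7992e+02 -1.0000e-02  8.7610e+01] tool shift [ 0.0011 -0.0012  0.0025] yaw y-axis -2.39
```

Correct by about 1 mm, go 2 mm lower and pinch.

```bash
python3 -m creep '[[0.001,-0.001,0.002,0,0,0,140],[0.001,-0.001,0.002,0,0,0,180],[0.001,-0.001,0.002,0,0,0,205],[0.001,-0.001,0.002,0,0,0,215],[0.001,-0.001,0.002,0,0,0,225],[0.001,-0.001,0.002,0,0,0,240],[0.001,-0.001,0.002,0,0,0,255],[0.001,-0.001,0.002,0,0,0,255],[0.001,-0.001,0.002,0,0,0,255],[0.001,-0.001,0.002,0,0,0,255]]'
python3 - <<'E'
from h import *
rel([.5708,-.0133,.083]);print(manip.get_obs()['ft_torque'])
E
```

```text
t: 3.57
tool_pos: [0.5706, -0.0134, 0.0825]
ee_rot: [180.0, 0.0, 87.6]
ft_force: [0.6, -0.6, -0.5]
width: 0.0139
grip_force: 30.0
t 3.5667 pos [ 0.5706 -0.0134  0.0825] rot [179.98   0.    87.61] tool shift [ 0.0001  0.0002 -0.0005] yaw y-axis -2.39
[-0.0752672  -0.00411489 -0.03434706]
```

```bash
for i in 1; do python3 -m creep '[[0,0,0.001,0,0,0,255],[0,0,0.001,0,0,0,255],[0,0,0.001,0,0,0,255]]'; done; python3 -m creep '[[0,0,0.0008,0,0,0,255],[0,0,0.0008,0,0,0,255],[0,0,0.0008,0,0,0,255]]'
```

```text
t: 3.82
tool_pos: [0.5706, -0.0133, 0.0815]
ee_rot: [180.0, -0.0, 87.6]
ft_force: [0.7, 0.2, 1.1]
width: 0.0139
grip_force: 30.0
t: 4.07
tool_pos: [0.5706, -0.0134, 0.0807]
ee_rot: [180.0, 0.0, 87.6]
ft_force: [1.9, 0.8, 0.3]
width: 0.0138
grip_force: 30.0
```

```bash
python3 -m creep '[[0,0,0.0006,0,0,0,255],[0,0,0.0006,0,0,0,255],[0,0,0.0006,0,0,0,255]]'
```

```text
t: 4.32
tool_pos: [0.5706, -0.0133, 0.0801]
ee_rot: [180.0, -0.0, 87.6]
ft_force: [0.1, 0.0, 0.5]
width: 0.0142
grip_force: 30.0
```

```bash
python3 -m creep '[[0,0,0.0005,0,0,0,255],[0,0,0.0005,0,0,0,255],[0,0,0.0005,0,0,0,255]]'
```

```text
t: 4.57
tool_pos: [0.5705, -0.0134, 0.0796]
ee_rot: [180.0, 0.0, 87.6]
ft_force: [0.3, -0.3, 1.4]
width: 0.0139
grip_force: 30.2
```

```bash
python3 -m creep '[[0,0,0.0005,0,0,0,255],[0,0,0.0005,0,0,0,255],[0,0,0.0005,0,0,0,255]]'
```

```text
t: 4.82
tool_pos: [0.5706, -0.0133, 0.0796]
ee_rot: [180.0, -0.0, 87.6]
ft_force: [-0.6, 0.2, 4.9]
width: 0.0137
grip_force: 32.2
```

```bash
python3 -m creep '[[0,0,0.0004,0,0,0,255],[0,0,0.0004,0,0,0,255],[0,0,0.0004,0,0,0,255]]'
```

```text
t: 5.07
tool_pos: [0.5706, -0.0134, 0.0795]
ee_rot: [180.0, -0.0, 87.6]
ft_force: [0.4, 0.2, 7.9]
width: 0.0137
grip_force: 33.6
```

```bash
python3 -m creep '[[0,0,0.0004,0,0,0,255],[0,0,0.0008,0,0,0,255],[0,0,0.0008,0,0,0,255],[0,0,0.0008,0,0,0,255]]'
```

```text
t: 5.4
tool_pos: [0.5707, -0.0134, 0.0794]
ee_rot: [179.9, -0.0, 87.6]
ft_force: [-0.9, 0.3, 14.1]
width: 0.0136
grip_force: 36.6
```

```bash
python3 -m creep '[[0,0,0.0004,0,0,0,255],[0,0,0.0007,0,0,0,255],[0,0,0.0007,0,0,0,255],[0,0,0.0007,0,0,0,255]]'
```

```text
t: 5.73
tool_pos: [0.5707, -0.0134, 0.0794]
ee_rot: [179.9, -0.0, 87.6]
ft_force: [-3.7, 0.8, 18.8]
width: 0.0137
grip_force: 39.2
```

```bash
python3 -m creep '[[0,0,0.0001,0,0,2,255],[0,0,0.0001,0,0,4,255],[0,0,0.0001,0,0,6,255],[0,0,0.0001,0,0,8,255],[0,0,0.0001,0,0,10,255],[0,0,0.0001,0,0,12,255]]'; python3 -c "
from h import *
print(manip.get_obs()['ft_torque'])"
```

```text
t: 6.23
tool_pos: [0.5707, -0.0134, 0.0794]
ee_rot: [179.9, -0.1, 75.6]
ft_force: [-3.1, 0.7, 19.0]
width: 0.0141
grip_force: 39.6
[-0.05990564  0.94265177  0.25459283]
```

```bash
python3 -m creep '[[0,0,0,0,0,2,255],[0,0,0,0,0,4,255],[0,0,0,0,0,6,255],[0,0,0,0,0,8,255],[0,0,0,0,0,10,255],[0,0,0,0,0,12,255],[0,0,0,0,0,14,255],[0,0,0,0,0,16,255],[0,0,0,0,0,18,255],[0,0,0,0,0,20,255],[0,0,0,0,0,22,255]]'; python3 -c "
from h import *
o=manip.get_obs();print(o['ft_torque'],o['joint_positions'])"
```

```text
t: 7.15
tool_pos: [0.5709, -0.0134, 0.0793]
ee_rot: [180.0, -0.1, 53.6]
ft_force: [-2.8, -0.1, 19.5]
width: 0.0138
grip_force: 39.5
[-0.02007537  0.90848181  0.26946479] [-16.90646107  42.98568317  24.69815747 107.18412415 -29.05635749
  36.05339391 -10.58057755]
```

```bash
python3 -m creep '[[0,0,0,0,0,2,255],[0,0,0,0,0,4,255],[0,0,0,0,0,6,255],[0,0,0,0,0,8,255],[0,0,0,0,0,10,255],[0,0,0,0,0,12,255],[0,0,0,0,0,14,255],[0,0,0,0,0,16,255],[0,0,0,0,0,18,255],[0,0,0,0,0,20,255],[0,0,0,0,0,22,255],[0,0,0,0,0,24,255],[0,0,0,0,0,26,255],[0,0,0,0,0,28,255],[0,0,0,0,0,30,255],[0,0,0,0,0,32,255],[0,0,0,0,0,34,255]]'; python3 -c "
from h import *
o=manip.get_obs();print(o['ft_torque'],o['joint_positions'])"
```

```text
t: 8.57
tool_pos: [0.571, -0.0136, 0.0793]
ee_rot: [-180.0, -0.1, 19.6]
ft_force: [-2.1, 0.2, 19.5]
width: 0.0138
grip_force: 39.4
[0.07653575 0.9175455  0.27911912] [-22.26510359  45.27001618  33.97736145 107.33461634 -38.8313445
  39.40805301 -35.49940968]
```

Now approach the stop in small turns, watching the torque.

```bash
python3 -m creep '[[0,0,0,0,0,1.5,255],[0,0,0,0,0,3,255],[0,0,0,0,0,4.5,255],[0,0,0,0,0,5.5,255],[0,0,0,0,0,5.5,255]]'; python3 -c "
from h import *
o=manip.get_obs();print(o['ft_torque'])"
```

```text
t: 8.98
tool_pos: [0.571, -0.0136, 0.0794]
ee_rot: [-180.0, -0.1, 14.1]
ft_force: [-1.9, 0.6, 19.7]
width: 0.0139
grip_force: 39.5
[0.03223533 0.95983358 0.21678251]
```

```bash
python3 -m creep '[[0,0,0,0,0,1,255],[0,0,0,0,0,2,255],[0,0,0,0,0,2,255]]'; python3 -c "
from h import *
o=manip.get_obs();print(o['ft_torque'])"
```

```text
t: 9.23
tool_pos: [0.571, -0.0136, 0.0794]
ee_rot: [-180.0, -0.1, 12.1]
ft_force: [-2.6, 0.1, 19.4]
width: 0.0142
grip_force: 39.5
[0.16280405 0.9120018  0.1658216 ]
```

```bash
python3 -m creep '[[0,0,0,0,0,1,255],[0,0,0,0,0,1.5,255],[0,0,0,0,0,1.5,255]]'; python3 -c "
from h import *
o=manip.get_obs();print(o['ft_torque'],o['tau'][6])"
```

```text
t: 9.48
tool_pos: [0.571, -0.0136, 0.0794]
ee_rot: [-180.0, -0.1, 10.6]
ft_force: [-2.3, 1.3, 18.3]
width: 0.0139
grip_force: 39.5
[0.14688913 0.88973353 0.19098957] -0.30174577608704567
```

```bash
python3 -m creep '[[0,0,0,0,0,1,255],[0,0,0,0,0,1.5,255],[0,0,0,0,0,1.5,255]]'; python3 -c "
from h import *
o=manip.get_obs();print(o['ft_torque'],o['tau'][6])"
```

```text
t: 9.73
tool_pos: [0.5711, -0.0136, 0.0794]
ee_rot: [-180.0, -0.1, 9.2]
ft_force: [-3.0, 0.6, 19.6]
width: 0.0137
grip_force: 39.4
[0.05732503 0.85183412 0.47256951] -0.5795849114656448
```

The torque jumped to 0.47 N m at yaw 9.2°, so the dial is at the end stop. It held there for more than 0.1 s. Now I'll turn back about 46.5° to yaw 55.7°.

```bash
python3 -m creep '[[0,0,0,0,0,-1,255],[0,0,0,0,0,-3,255],[0,0,0,0,0,-5,255],[0,0,0,0,0,-7,255],[0,0,0,0,0,-9,255],[0,0,0,0,0,-11,255],[0,0,0,0,0,-13,255],[0,0,0,0,0,-15,255],[0,0,0,0,0,-17,255],[0,0,0,0,0,-19,255],[0,0,0,0,0,-21,255],[0,0,0,0,0,-23,255]]'; python3 -c "
from h import *
o=manip.get_obs();print(o['ft_torque'],o['tau'][6])"
```

```text
t: 10.73
tool_pos: [0.571, -0.0136, 0.0794]
ee_rot: [-180.0, -0.1, 32.1]
ft_force: [-3.1, 0.8, 18.4]
width: 0.0137
grip_force: 38.8
[ 0.12596587  0.85498267 -0.24919724] -0.05344896577298641
```

```bash
python3 -m creep '[[0,0,0,0,0,-2,255],[0,0,0,0,0,-4,255],[0,0,0,0,0,-6,255],[0,0,0,0,0,-8,255],[0,0,0,0,0,-10,255],[0,0,0,0,0,-12,255],[0,0,0,0,0,-14,255],[0,0,0,0,0,-16,255],[0,0,0,0,0,-18,255],[0,0,0,0,0,-20,255],[0,0,0,0,0,-22,255],[0,0,0,0,0,-23.5,255],[0,0,0,0,0,-23.5,255],[0,0,0,0,0,-23.5,255],[0,0,0,0,0,-23.5,255]]'; python3 - <<'E'
from h import *
o=manip.get_obs();print(o['ft_torque'],o['tau'][6])
k=manip.calibration("wrist");p,d=manip.camera("wrist");np.savez("pics/w2.npz",p=p,d=d,**{a:np.array(b) for a,b in k.items()})
cv2.imwrite("pics/w2.png",p[:,:,::-1])
E
```

```text
t: 11.98
tool_pos: [0.5709, -0.0134, 0.0793]
ee_rot: [180.0, -0.1, 55.6]
ft_force: [-2.9, 1.2, 19.0]
width: 0.014
grip_force: 38.6
[ 0.12622859  0.8844355  -0.18646945] 0.18357488326728344
```

View pics/w2.png

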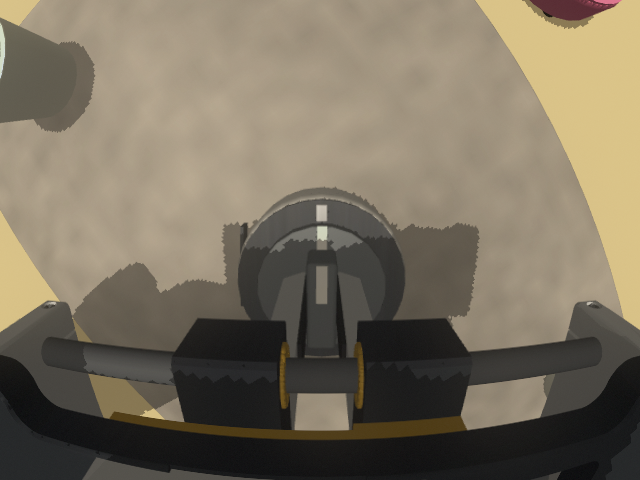

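The pointer (322,230) lines up with the lug (321,212), so the two meet. I'll ease the pressure off, open and rise.

```bash
python3 -m creep '[[0,0,-0.001,0,0,0,255],[0,0,-0.002,0,0,0,255],[0,0,-0.0028,0,0,0,255],[0,0,-0.0028,0,0,0,255],[0,0,-0.0028,0,0,0,225],[0,0,-0.0028,0,0,0,190],[0,0,-0.0028,0,0,0,150],[0,0,-0.0028,0,0,0,140],[0,0,-0.0028,0,0,0,140],[0,0,-0.006,0,0,0,140],[0,0,-0.015,0,0,0,140],[0,0,-0.04,0,0,0,140],[0,0,-0.08,0,0,0,140],[0,0,-0.11,0,0,0,140],[0,0,-0.11,0,0,0,140],[0,0,-0.11,0,0,0,140],[0,0,-0.11,0,0,0,140]]'; python3 - <<'E'
from h import *
p,d=manip.camera("wrist");c=p[120:330,200:440]
cv2.imwrite("pics/w3.png",cv2.resize(c,None,fx=2.5,fy=2.5)[:,:,::-1])
E
```

```text
t: 13.45
tool_pos: [0.57, -0.0131, 0.187]
ee_rot: [-180.0, 0.0, 55.6]
ft_force: [-0.7, -0.1, -0.3]
width: 0.0422
grip_force: 0.0
```

View pics/w3.png

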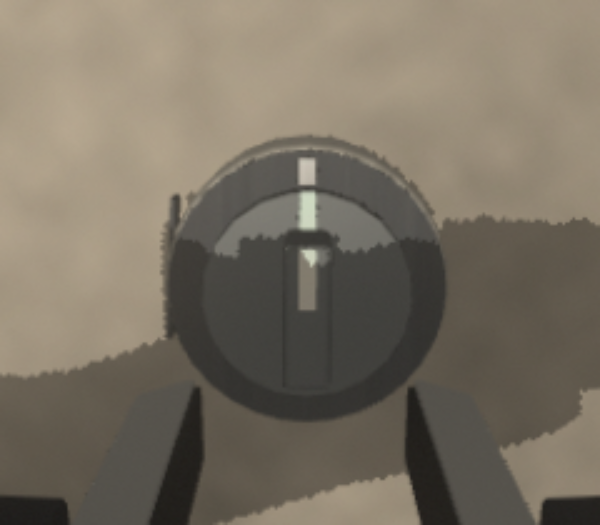

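The pointer end (307,190) meets the lug (306,185), the timer is in place and the gripper is clear of it. Handing in.

```bash
python3 -c "
from station import manip
print(manip.sign_off())"
```

```text
the job is handed in; nothing more can be done
None
```

I wound the timer to its end stop, turned it back until the pointer lined up with the lug, and handed it in at about 13.5 s; the hand-in gave no verdict, but the last picture showed pointer and lug in line, the timer in place and the gripper clear.

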